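# Refit the last foot of an upturned trinket chest

### The job

The acrylic trinket chest stands upside down and one corner of its base, where the bare adhesive pad is, has lost its foot. Pick the tall square foot block out of the pocketed parts tray, set it upright on that pad, push it snugly into the corner against both rim strips at once, and keep pressing it there for at least three seconds; finish with the foot still gripped and still pressed against both strips, do not let go. Leave the other parts in their tray and the things on the oval tray where they are.

Things in the scene. Friction and masses are not known exactly. Their poses are not given: they have to be found in the camera images.
- foot: the loose foot: plain dark wood square block, 24 x 24 mm and 42 mm tall, about 25 g, upright in one pocket of the parts tray at any yaw; the tallest of the three parts there. Origin at the centre of its underside, z along its height; both ends and all four sides are alike
- pad: bare white pad 20 x 20 x 2 mm (a hard slab, not sticky here) in the footless rim corner; origin at the centre of its underside, on the base board (100 mm above the dresser), sides parallel to the chest. A foot pressed home is centred over it, the inner faces of the two adjoining rim strips being 12 mm from its centre; its underside is then 2 mm above the board
- chest: clear acrylic two-drawer chest standing upside down, 140 (own x) x 190 (own y) x 100 mm, fixed; its top 10 mm is the pine base board, edged by a pine rim standing 10 mm above it. Origin on the dresser under its centre. Four corner seats at own x = +-50, y = +-75 mm: three carry feet, the fourth the bare pad (which one varies)
- rim_near: the chest's rim strip on its -x side: pine, 8 mm thick, 10 mm tall, origin at its underside on the base board, mid-length; its inner face is at own x = -62 mm of the chest. Fixed to the chest
- rim_far: the chest's rim strip on its +x side: pine, 8 mm thick, 10 mm tall, origin at its underside on the base board, mid-length; its inner face is at own x = +62 mm of the chest. Fixed to the chest
- rim_left: the chest's rim strip on its +y side: pine, 8 mm thick, 10 mm tall, origin at its underside on the base board, mid-length; its inner face is at own y = +87 mm of the chest. Fixed to the chest
- rim_right: the chest's rim strip on its -y side: pine, 8 mm thick, 10 mm tall, origin at its underside on the base board, mid-length; its inner face is at own y = -87 mm of the chest. Fixed to the chest
- fitted1: one of the three feet already glued on: dark wood block 24 x 24 x 42 mm on a 2 mm white pad, in one of the four rim corners, origin on the base board under its centre; fixed, sides parallel to the chest
- fitted2: one of the three feet already glued on: dark wood block 24 x 24 x 42 mm on a 2 mm white pad, in one of the four rim corners, origin on the base board under its centre; fixed, sides parallel to the chest
- fitted3: one of the three feet already glued on: dark wood block 24 x 24 x 42 mm on a 2 mm white pad, in one of the four rim corners, origin on the base board under its centre; fixed, sides parallel to the chest
- parts_tray: low pine tray 172 (own x) x 52 (own y) mm with three pockets in a row along own x, at own x = -55.5, 0 and +55.5 mm, each about 49 x 40 mm; pocket floor 3 mm and walls 14 mm above the dresser, fixed. Origin on the dresser under its centre
- knob: round dark wood drawer knob, 26 mm across, 18 mm tall, in a pocket of the parts tray; to be left there
- stub: short square dark wood stub, 24 x 24 x 14 mm, in a pocket of the parts tray; to be left there
- oval_tray: fixed oval steel tray, 300 (own x) x 210 mm, low rim about 14 mm; origin on the dresser under its centre
- frog: green ceramic frog ring holder, about 65 mm tall; bystander on the oval tray; leave it alone
- watch: black rubberised wristwatch lying flat, 135 x 42 x 12 mm; bystander on the oval tray; leave it alone
- comb: horn-effect comb lying flat, 150 x 33 x 5 mm; bystander on the oval tray; leave it alone
- flacon: closed perfume flacon, 45 x 26 x 90 mm; bystander on the oval tray; leave it alone
Not all that is in view belongs to the job. Leave any yellow look-alike of the foot alone. Of the things that look like the chest, take the one that is farthest to the robot's left at the start.

How it is judged:
On the way, in this order (a step that is already met when the one before it is completed fails the run):
1. the foot is lifted clear of its pocket in the gripper (z of foot in the frame of parts_tray above 0.035 m and contact force between the fingers and foot above 1 N), for 0.2 s.
2. the foot stands on the pad, pressed against both rim strips without a break for 2 s (horizontal distance between foot and pad below 0.004 m and z of foot in the frame of pad between -0.001 and 0.004 m and angle between foot's own z axis and vertical below 0.09 rad and (angle between the x axis of foot and the x axis of chest, either way round below 0.09 rad or angle between the x axis of foot and the y axis of chest, either way round below 0.09 rad) and (contact force between foot and rim_near above 1 N or contact force between foot and rim_far above 1 N) and (contact force between foot and rim_left above 1 N or contact force between foot and rim_right above 1 N) and contact force between the fingers and foot above 2 N), for 2 s.
At the end, for the whole second after the job is handed in: The foot stands upright (within 5 degrees) on the bare pad, its underside no more than 2 mm above the pad's top, centred within 4 mm of the pad's centre and square to the chest within 5 degrees, still gripped (over 2 N) and touching both adjoining rim strips with more than 1 N each, at rest (all of step 2 and linear speed of foot below 0.02 m/s); the arm keeps its last pose, push and grip.
It fails at once if the frog is shoved or knocked over (distance of frog from where it was at the start of the episode above 0.03 m or angle between frog's own z axis and vertical above 0.5 rad).
It fails at once if the watch is shoved or knocked over (distance of watch from where it was at the start of the episode above 0.03 m).
It fails at once if the comb is shoved or knocked over (distance of comb from where it was at the start of the episode above 0.03 m).
It fails at once if the flacon is shoved or knocked over (distance of flacon from where it was at the start of the episode above 0.03 m or angle between flacon's own z axis and vertical above 0.5 rad).
It fails at once if the round knob or the short stub is taken out of the parts tray (z of any of knob, stub in the frame of parts_tray above 0.03 m).
It also fails if it takes over 59 s, if anything falls off the work surface, if the arm or the gripper's body presses on something with over 40 N, if the wrist force passes 120 N, or if a joint passes its speed limit or range.

### The arm

A 6-joint arm with a two-finger parallel gripper is mounted at the origin on the work surface. World frame = base frame: x ahead of the robot, y to its left, z up, the work surface at z = 0. Lengths are in m, angles in rad, forces in N, time in s.
With the tool pointing down it reaches from about 0.35 to 0.975 m from the base axis. Payload 4.9 kg.
Tool frame: the origin (TCP) lies at the very end of the fingers, on their centre line; the grasp point (between the pads) lies 19 mm behind it (ctrl.grasp_offset is the distance from the TCP to the grasp point, in m); z points along the fingers, y is the line along which they close (so a half turn about z gives the same grasp; the last joint's range is limited). The gripper opens to 85 mm and grips with 20 to 120 N. Pads are 22 mm wide; open, the fingers measure 114 mm over their backs; the gripper's body (76 mm by 85 mm) begins 54 mm behind the grasp point. The pads swing forward as they close: fully open they stand 13 mm farther back than shut.
Start: joints at [1.152, 0.053, 1.613, -0, 1.476, -0.119], TCP at [0.185, 0.597, 0.231] pointing down, gripper open.
Joint ranges: [-3.01, 3.01], [-1.01, 2.22], [0.06, 2.58], [-1.02, 4.17], [0.09, 2.62], [-3.14, 3.14]. Speed limits (rad/s): [2.57, 2.57, 3.14, 3.14, 3.14, 3.14].

### API

Orientations are given as a rotation vector (axis times angle).
In Python, from station import ctrl, optics gives the robot as it stands.
- The arm moves only by the shell command python3 -m handwheel 'ROWS' [OPENING] [FORCE]. ROWS is JSON, a list of rows, each an object of numbers: "tx", "ty", "tz": the shift along the tool's x, y, z in mm; "roll": the turn about the tool's z in rad. A call has 1 to 12 rows; each row shifts and turns the commanded pose from where the row before left it, along the tool's axes as they then stand; what a row does not reach is not made up. A row lasts 1/12 s, in which the tool goes at most 41.7 mm and 7.16 degrees, less where a joint would pass 70% of its speed; a pose out of reach is approached as far as the arm can. A call with a gripper value outside its range is refused whole. OPENING is the finger opening in mm, from 0 to 85.4, set as the call begins (- or left out, the last holds). The fingers move at their own pace and stop on an object; FORCE is the grip in N (left out, the last holds). Time passes only in rows, so rows that do not move let the fingers close. It gives the time, the measured TCP pose, the force, the opening and the grip force at its end, in the units of the state.
- ctrl.get_obs(): the state, without advancing time (a new reading comes with each control period).
- optics.get_image(name): name is "scene" or "top" or "wrist"; returns (picture, depth): 384x512x3 uint8, red, green, blue; 384x512 float32, m along the optical axis (not along the pixel's ray), 0 where there is no reading.
- optics.camera_params(name): a dict with "mtx" (3x3 intrinsics, pixels), "extrinsics" (4x4, takes a point from camera to world coordinates); the wrist camera has in their place "tool_from_camera" (4x4, takes a point from camera to tool coordinates, whose origin is the TCP and whose axes are the flange's). Camera axes: x right, y down, z forward; pixel columns grow to the right and rows downward; lengths in m; the calibration is good to about 2 mm. A picture is of the moment at which its call begins: read the wrist's pose just before it. camera_params takes no time and is no camera call.
- ctrl.finish_job(): hands the job in; it is judged then, once.
The state is a dict: "t": time; "q": joint angles; "dq": joint speeds; "effort": joint torques, N m; "tool_pos": TCP position; "tool_rot": TCP orientation; "contact_force": force on the tool from outside, world axes, zero at the start; "wrist_torque": the same for the moment, N m; "opening": finger opening in m; "grip_force": force on a finger pad.
Only numpy, scipy, OpenCV 4.12 (cv2) and the standard library are available. Lean on these libraries where they do the work, as an engineer would, in place of code of your own. Each camera call takes 0.05 s, during which the arm holds its last target. There are 200 camera calls.

## Working session

There is one attempt and no reset: what is moved stays moved. The work goes in short steps, Python scripts to look and compute and a shell command to move; the robot and the scene stay as the last step left them, time stands still between calls to the robot, and variables do not carry over. Pictures are saved under pics/ and viewed, at most 10 in all, crops included, and the job is handed in when it is done.

```bash
mkdir -p pics; ls; python3 - <<'E'
from station import ctrl,optics
import cv2,numpy as np
o=ctrl.get_obs();print(o['t'],o['tool_pos'],o['tool_rot'],o['opening'],ctrl.grasp_offset)
ims=[]
for n in("scene","top"):
    im,d=optics.get_image(n);np.savez(f'pics/{n}.npz',im=im,d=d);cv2.imwrite(f'pics/{n}.png',im[:,:,::-1])
    p=optics.camera_params(n);print(n,np.round(p['mtx'],1).tolist(),np.round(p['extrinsics'],3).tolist())
E
```

```text
pics
0.0 [0.18434471 0.59654472 0.23005132] [-4.69132350e-01 -3.10578811e+00  3.09639841e-03] 0.08546827165357491 0.0187
scene [[438.7, 0.0, 255.6], [0.0, 438.7, 190.8], [0.0, 0.0, 1.0]] [[0.552, 0.514, -0.656, 1.377], [0.834, -0.346, 0.43, -0.465], [-0.006, -0.785, -0.62, 0.81], [0.0, 0.0, 0.0, 1.0]]
top [[413.7, 0.0, 258.2], [0.0, 413.7, 184.6], [0.0, 0.0, 1.0]] [[-0.014, -0.985, 0.171, 0.377], [-1.0, 0.015, 0.004, 0.057], [-0.006, -0.171, -0.985, 1.437], [0.0, 0.0, 0.0, 1.0]]
```

View pics/top.png

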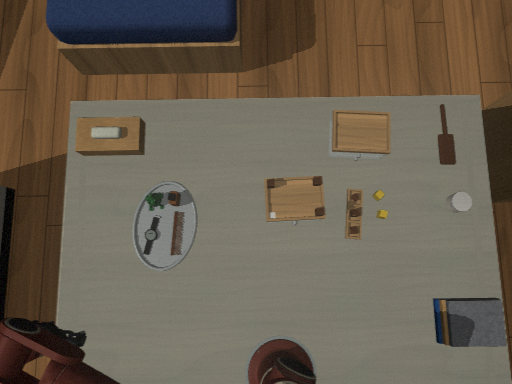

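View pics/scene.png

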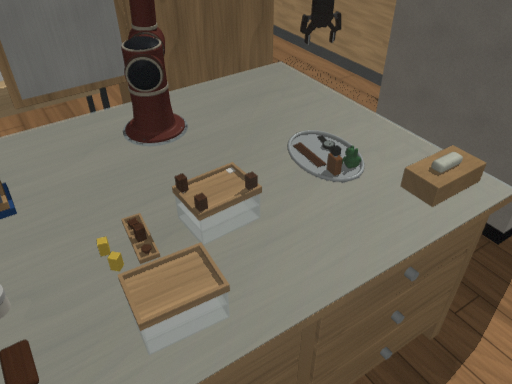

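The top view shows two chest-like things: one at top (296,200), with three feet and a white pad at about (273,215), and a footless one at (360,135). The one at (296,200) is farther left (+y) and has the pad, so it is the target. The parts tray is at (354,214). The yellow look-alikes at (379,195) and (383,213) are to be left alone. I'll confirm with an enlarged crop.

```bash
cat > h.py <<'E'
import numpy as np
from station import ctrl,optics
from scipy.spatial.transform import Rotation as R
def cam(n):
    p=optics.camera_params(n);K=np.array(p['mtx'])
    if n!='wrist': return K,np.array(p['extrinsics'])
    o=ctrl.get_obs();T=np.eye(4);T[:3,:3]=R.from_rotvec(o['tool_rot']).as_matrix();T[:3,3]=o['tool_pos']
    return K,T@np.array(p['tool_from_camera'])
def ray(K,T,px):
    return T[:3,3],T[:3,:3]@np.linalg.inv(K)@np.array([px[0],px[1],1.])
def onz(K,T,px,z):
    c,d=ray(K,T,px);return c+d*(z-c[2])/d[2]
def tri(a,b):
    A=[];y=[]
    for c,d in(a,b):
        d=d/np.linalg.norm(d);P=np.eye(3)-np.outer(d,d);A.append(P);y.append(P@c)
    return np.linalg.lstsq(np.vstack(A),np.hstack(y),rcond=None)[0]
E
python3 - <<'E'
from h import *
import cv2
t=np.load('pics/top.npz')['im'];s=np.load('pics/scene.npz')['im']
a=cv2.resize(t[165:245,255:395],None,fx=5,fy=5,interpolation=2)[:,:,::-1]
b=cv2.resize(s[155:275,90:270],None,fx=4,fy=4,interpolation=2)[:,:,::-1]
cv2.imwrite('pics/cropt.png',a)
K,T=cam('top')
for n,px,z in[('chest',(296,198),.11),('pad',(273,215),.1),('tray',(354,214),.014),('p1',(355,195),.03),('p2',(354,211),.03),('p3',(354,229),.03)]:print(n,onz(K,T,px,z).round(3))
print(optics.camera_params('wrist'))
E
```

```text
chest [ 0.561 -0.06   0.11 ]
pad [0.508 0.015 0.1  ]
tray [ 0.516 -0.266  0.014]
p1 [ 0.579 -0.27   0.03 ]
p2 [ 0.524 -0.263  0.03 ]
p3 [ 0.463 -0.26   0.03 ]
{'mtx': array([[269.79944875,   0.        , 256.20615395],
       [  0.        , 269.79944875, 197.26026794],
       [  0.        ,   0.        ,   1.        ]]), 'tool_from_camera': array([[ 2.35229405e-04, -9.64410041e-01, -2.64411078e-01,
         6.64699488e-02],
       [ 9.99999741e-01,  4.71171897e-05,  7.17780264e-04,
         3.13208997e-04],
       [-6.79776187e-04, -2.64411178e-01,  9.64409802e-01,
        -1.42474685e-01],
       [ 0.00000000e+00,  0.00000000e+00,  0.00000000e+00,
         1.00000000e+00]])}
```

View pics/cropt.png

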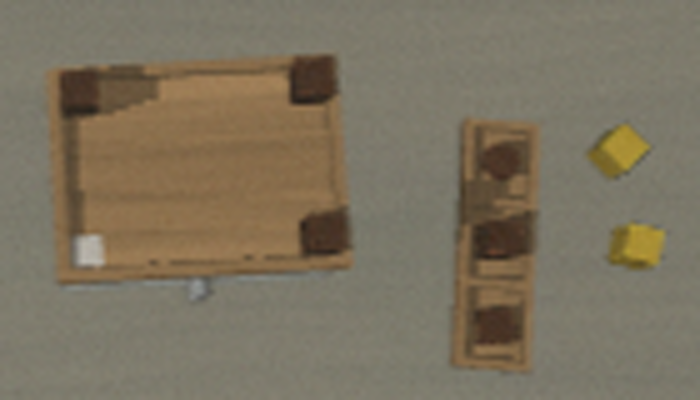

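The crop confirms it. The target chest has feet at three corners and the white pad at crop (89,250), which is its near-left corner. In the tray, the tallest block is in the middle pocket at crop (503,238). The round knob is above it and the stub below. I'll move the wrist camera in for the measurement.

```bash
python3 -m handwheel '[{"tx":-38,"ty":12,"tz":-10},{"tx":-38,"ty":12,"tz":-10},{"tx":-38,"ty":12,"tz":-10},{"tx":-38,"ty":12,"tz":-10},{"tx":-38,"ty":12,"tz":-10},{"tx":-14,"ty":-35},{"tx":-14,"ty":-35},{"tx":-14,"ty":-35},{"tx":-14,"ty":-35},{"tx":-14,"ty":-35},{"tx":-14,"ty":-35},{"tx":-14,"ty":-35}]' 50
python3 -m handwheel '[{"tx":-14,"ty":-35},{"tx":-14,"ty":-35},{"tx":-14,"ty":-35},{"tx":-14,"ty":-35},{"tx":-14,"ty":-35},{"tx":-14,"ty":-35},{"tx":-14,"ty":-35},{"tx":-14,"ty":-35},{"tx":-14,"ty":-35},{"tx":-14,"ty":-35},{"tx":-5,"ty":-15},{}]'
python3 - <<'E'
from h import *
import cv2
K,T=cam('wrist');im,d=optics.get_image('wrist');np.savez('pics/w1.npz',im=im,d=d,K=K,T=T);cv2.imwrite('pics/w1.png',im[:,:,::-1])
E
```

```text
$[0]: bad value
$[0]: bad value
```

View pics/w1.png

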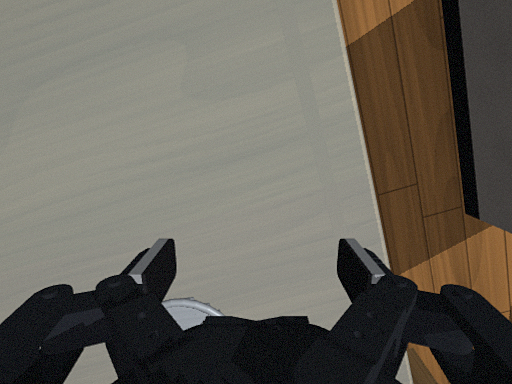

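The picture shows bare table with the left table edge at column ~370; the arm hasn't moved because the rows were refused. I'll try rows with all keys.

```bash
python3 -m handwheel '[{"tx":-38,"ty":12,"tz":-10,"roll":0},{"tx":-38,"ty":12,"tz":-10,"roll":0},{"tx":-38,"ty":12,"tz":-10,"roll":0},{"tx":-38,"ty":12,"tz":-10,"roll":0},{"tx":-38,"ty":12,"tz":-10,"roll":0},{"tx":-14,"ty":-35,"tz":0,"roll":0},{"tx":-14,"ty":-35,"tz":0,"roll":0},{"tx":-14,"ty":-35,"tz":0,"roll":0},{"tx":-14,"ty":-35,"tz":0,"roll":0},{"tx":-14,"ty":-35,"tz":0,"roll":0},{"tx":-14,"ty":-35,"tz":0,"roll":0},{"tx":-14,"ty":-35,"tz":0,"roll":0}]' 50
```

```text
t: 1.15
tool_pos: [0.4047, 0.3335, 0.2808]
tool_rot: [-0.468, -3.106, 0.001]
contact_force: [0.6, -1.0, -0.2]
opening: 0.0501
grip_force: 0.0
```

```bash
python3 -m handwheel '[{"tx":-25,"ty":-33,"tz":0,"roll":0},{"tx":-25,"ty":-33,"tz":0,"roll":0},{"tx":-25,"ty":-33,"tz":0,"roll":0},{"tx":-25,"ty":-33,"tz":0,"roll":0},{"tx":-25,"ty":-33,"tz":0,"roll":0},{"tx":-25,"ty":-33,"tz":0,"roll":0},{"tx":-25,"ty":-33,"tz":0,"roll":0},{"tx":-25,"ty":-33,"tz":0,"roll":0},{"tx":-25,"ty":-33,"tz":0,"roll":0},{"tx":-25,"ty":-33,"tz":0,"roll":0},{"tx":-25,"ty":-33,"tz":0,"roll":0},{"tx":-25,"ty":-33,"tz":0,"roll":0}]'
python3 -m handwheel '[{"tx":0,"ty":-30,"tz":0,"roll":0},{"tx":0,"ty":-25,"tz":0,"roll":0},{"tx":0,"ty":0,"tz":0,"roll":0},{"tx":0,"ty":0,"tz":0,"roll":0},{"tx":0,"ty":0,"tz":0,"roll":0}]'
python3 - <<'E'
from h import *
import cv2
K,T=cam('wrist');im,d=optics.get_image('wrist');np.savez('pics/w1.npz',im=im,d=d,K=K,T=T);cv2.imwrite('pics/w1b.png',im[:,:,::-1])
E
```

```text
t: 2.15
tool_pos: [0.5749, -0.1337, 0.2809]
tool_rot: [-0.47, -3.106, -0.0]
contact_force: [0.7, 1.5, 0.1]
opening: 0.05
grip_force: 0.0
t: 2.57
tool_pos: [0.5585, -0.1837, 0.281]
tool_rot: [-0.469, -3.106, -0.001]
contact_force: [-0.2, 0.4, 0.1]
opening: 0.0502
grip_force: 0.0
```

View pics/w1b.png

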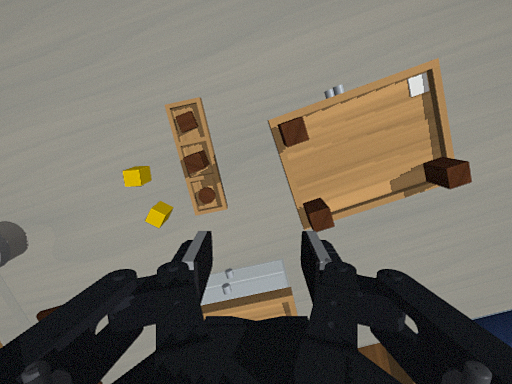

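The wrist view shows the tray with the stub at (187,121), the foot at (196,162) and the knob at (206,195). The yellow blocks are at (137,176) and (159,214). The chest's bare pad is at (418,85), and its rim corner at (437,62). Next, numbers.

```bash
cat >> h.py <<'E'
import cv2
def cloud(d,K,T):
    v,u=np.mgrid[:d.shape[0],:d.shape[1]]
    P=np.stack([(u-K[0,2])/K[0,0]*d,(v-K[1,2])/K[1,1]*d,d],-1)@T[:3,:3].T+T[:3,3]
    P[d<=0]=np.nan;return P
def rect(p):
    (c,s,a)=cv2.minAreaRect((p[:,:2]*1000).astype(np.float32));return np.round(c,1),np.round(s,1),round(a,1)
def blob(m,seed):
    n,l,st,c=cv2.connectedComponentsWithStats(m.astype(np.uint8));i=1+np.argmin(np.linalg.norm(c[1:]-seed,axis=1)-0*st[1:,4]+1e3*(st[1:,4]<15));return l==i,c[i],st[i,4]
def measure(im,d,K,T,foot,pad):
    P=cloud(d,K,T);hsv=cv2.cvtColor(im,cv2.COLOR_RGB2HSV)
    z=P[...,2];white=(hsv[...,1]<50)&(hsv[...,2]>150)
    out={}
    if pad is not None:
        m,c,a=blob(white,pad);out['pad']=c
        print('pad px',c,a,'z',np.nanmedian(z[m]),rect(P[m]),'onz .102',onz(K,T,c,.102).round(4))
        near=np.hypot(P[...,0]-.56,P[...,1]+.06)<.16
        r=near&(z>.1065)&(z<.114);print('rim',r.sum(),rect(P[r]),'z',np.nanmedian(z[r]))
        for sd,ax in(('-x',0),):pass
    if foot is not None:
        fx=onz(K,T,foot,.045);near=np.hypot(P[...,0]-fx[0],P[...,1]-fx[1])<.03
        t=near&(z>.038);print('foot top',t.sum(),rect(P[t]),'z',np.nanmedian(z[t]))
        vv,uu=np.nonzero(t);out['foot']=np.array([uu.mean(),vv.mean()]);print(' px',out['foot'],'onz',onz(K,T,out['foot'],.045).round(4))
    return out
E
python3 - <<'E'
from h import *
f=np.load('pics/w1.npz');a=measure(f['im'],f['d'],f['K'],f['T'],(196,162),(418,85))
t=np.load('pics/top.npz');K,T=cam('top');b=measure(t['im'],t['d'],K,T,(354.5,213),(272.8,215))
for k in a:print(k,'tri',tri(ray(f['K'],f['T'],a[k]),ray(K,T,b[k])).round(4))
E
```

```text
pad px [415.90421456  85.05747126] 261 z 0.10189266279689169 (array([508.4,  18.6]), array([19.9, 16.1]), 2.2) onz .102 [0.5083 0.018  0.102 ]
rim 3951 (array([561.7, -51.6]), array([140.3, 191. ]), 2.3) z 0.10996456227506723
foot top 2901 (array([ 520.9, -253.4]), array([44.7, 24.9]), 87.3) z 0.3625958978992218
 px [ 56.67218201 316.14064116] onz [ 0.6914 -0.5691  0.045 ]
pad px [272.6 214.6] 25 z 0.1011417412540776 (array([509.7,  15.2]), array([12.9, 16.7]), 89.1) onz .102 [0.5091 0.0165 0.102 ]
rim 368 (array([561.7, -55. ]), array([140.5, 190. ]), 2.3) z 0.10956298097114103
foot top 52 (array([ 519.4, -266. ]), array([24.9, 20.8]), 89.0) z 0.04465906510449802
 px [355.76923077 211.94230769] onz [ 0.5196 -0.2657  0.045 ]
pad tri [0.5085 0.0165 0.1047]
foot tri [ 0.49   -0.1752  0.417 ]
```

```bash
sed -i 's/t=near&(z>.038);/t=near\&(z>.038)\&(z<.055);/' h.py
python3 -m handwheel '[{"tx":-9,"ty":-28,"tz":30,"roll":0},{"tx":-9,"ty":-28,"tz":30,"roll":0},{"tx":-9,"ty":-30,"tz":30,"roll":0},{"tx":0,"ty":0,"tz":20,"roll":0},{"tx":0,"ty":0,"tz":0,"roll":0},{"tx":0,"ty":0,"tz":0,"roll":0},{"tx":0,"ty":0,"tz":0,"roll":0}]'
python3 - <<'E'
from h import *
f=np.load('pics/w1.npz');a=measure(f['im'],f['d'],f['K'],f['T'],(196,162),None)
K,T=cam('wrist');im,d=optics.get_image('wrist');np.savez('pics/w2.npz',im=im,d=d,K=K,T=T);cv2.imwrite('pics/w2.png',im[:,:,::-1])
c=np.linalg.inv(T)@np.array([.52,-.264,.045,1]);px=(K@c[:3]/c[2])[:2];print(px)
b=measure(im,d,K,T,px,None)
print(tri(ray(f['K'],f['T'],a['foot']),ray(K,T,b['foot'])).round(4))
o=ctrl.get_obs();Rm=R.from_rotvec(o['tool_rot']).as_matrix();print(o['tool_pos'],Rm[:2,:2])
E
```

```text
t: 3.2
tool_pos: [0.5601, -0.2717, 0.1748]
tool_rot: [0.466, 3.105, -0.001]
contact_force: [-0.2, -0.1, 0.4]
opening: 0.0496
grip_force: 0.0
foot top 303 (array([ 520.4, -263.1]), array([23.6, 24.1]), 1.1) z 0.044920583108271406
 px [194.22772277 162.58415842] onz [ 0.5202 -0.2623  0.045 ]
[251.33078363 149.89081413]
foot top 581 (array([ 520.2, -263.3]), array([23.8, 23.9]), 1.2) z 0.045010240083013575
 px [252.01204819 149.61445783] onz [ 0.5199 -0.2633  0.045 ]
[ 0.5204 -0.2635  0.0404]
[ 0.56039889 -0.27197681  0.17564604] [[-0.95594079  0.29354009]
 [ 0.29353491  0.95594636]]
```

View pics/w2.png

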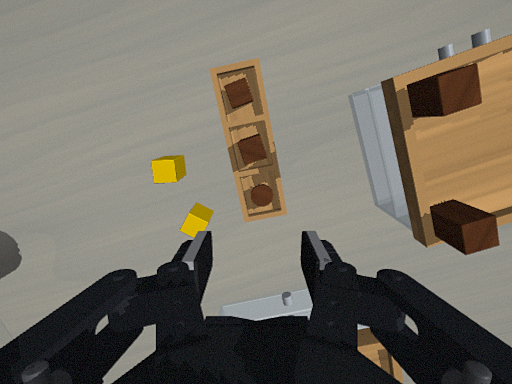

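The foot is at (252,150) in the middle pocket, well clear of the yellow blocks at (168,168) and (197,220). Its centre is (0.520,-0.263), its top is at 45 mm, and its yaw is ~1.2°. I'll turn the tool square to it and go above it.

```bash
python3 -m handwheel '[{"tx":21,"ty":-2,"tz":10,"roll":0},{"tx":20,"ty":-1.5,"tz":10,"roll":0},{"tx":0,"ty":0,"tz":20,"roll":-0.106},{"tx":0,"ty":0,"tz":20,"roll":-0.106},{"tx":0,"ty":0,"tz":20,"roll":-0.106},{"tx":0,"ty":0,"tz":0,"roll":0},{"tx":0,"ty":0,"tz":0,"roll":0},{"tx":0,"ty":0,"tz":0,"roll":0}]'
python3 - <<'E'
from h import *
K,T=cam('wrist');o=ctrl.get_obs();im,d=optics.get_image('wrist');cv2.imwrite('pics/w3.png',im[:,:,::-1])
c=np.linalg.inv(T)@np.array([.52,-.264,.045,1]);px=(K@c[:3]/c[2])[:2];print(px)
measure(im,d,K,T,px,None)
Rm=R.from_rotvec(o['tool_rot']).as_matrix();print(o['tool_pos'],Rm[:2,:2],np.degrees(np.arctan2(Rm[1,0],Rm[0,0])))
E
```

```text
t: 3.92
tool_pos: [0.5202, -0.2642, 0.0956]
tool_rot: [-0.026, 3.138, -0.003]
contact_force: [-0.5, -0.3, 0.4]
opening: 0.0499
grip_force: 0.0
[256.20078626 213.87562852]
foot top 1002 (array([ 519.9, -263.7]), array([24.6, 23.4]), 1.4) z 0.0449777785433805
 px [256.94510978 212.33932136] onz [ 0.5188 -0.2635  0.045 ]
[ 0.52024375 -0.26422553  0.09561568] [[-0.99985286 -0.01685226]
 [-0.01685925  0.99985552]] -179.03398535908246
```

View pics/w3.png

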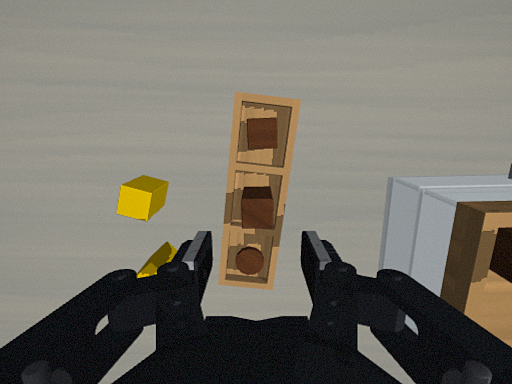

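The foot at (257,205) lies square between the fingers, with the knob and stub clear. I'll descend and grip.

```bash
python3 -m handwheel '[{"tx":0,"ty":0.5,"tz":25,"roll":0},{"tx":0,"ty":0,"tz":25,"roll":0},{"tx":0,"ty":0,"tz":17,"roll":0},{"tx":0,"ty":0,"tz":10,"roll":0},{"tx":0,"ty":0,"tz":0,"roll":0},{"tx":0,"ty":0,"tz":0,"roll":0}]'; python3 -m handwheel '[{"tx":0,"ty":0,"tz":0,"roll":0},{"tx":0,"ty":0,"tz":0,"roll":0},{"tx":0,"ty":0,"tz":0,"roll":0},{"tx":0,"ty":0,"tz":0,"roll":0},{"tx":0,"ty":0,"tz":0,"roll":0},{"tx":0,"ty":0,"tz":0,"roll":0},{"tx":0,"ty":0,"tz":0,"roll":0},{"tx":0,"ty":0,"tz":0,"roll":0}]' 10 60
```

```text
t: 4.47
tool_pos: [0.5194, -0.2638, 0.0171]
tool_rot: [-0.028, 3.14, -0.001]
contact_force: [-0.1, -0.8, 0.2]
opening: 0.05
grip_force: 0.0
t: 5.13
tool_pos: [0.5202, -0.2644, 0.0182]
tool_rot: [-0.028, 3.138, -0.003]
contact_force: [0.0, 0.3, 5.4]
opening: 0.0232
grip_force: 59.8
```

```bash
python3 -m handwheel '[{"tx":0,"ty":0,"tz":-10,"roll":0},{"tx":0,"ty":0,"tz":-20,"roll":0},{"tx":0,"ty":0,"tz":-30,"roll":0},{"tx":0,"ty":0,"tz":-30,"roll":0},{"tx":0,"ty":0,"tz":-30,"roll":0},{"tx":0,"ty":0,"tz":-30,"roll":0},{"tx":0,"ty":0,"tz":-30,"roll":0},{"tx":0,"ty":0,"tz":0,"roll":0},{"tx":0,"ty":0,"tz":0,"roll":0},{"tx":0,"ty":0,"tz":0,"roll":0}]'
python3 - <<'E'
from h import *
K,T=cam('wrist');o=ctrl.get_obs();im,d=optics.get_image('wrist');cv2.imwrite('pics/w4.png',im[:,:,::-1])
Rm=R.from_rotvec(o['tool_rot']).as_matrix();print(o['tool_pos'],np.degrees(np.arctan2(Rm[1,0],Rm[0,0])),o['contact_force'])
E
```

```text
t: 5.97
tool_pos: [0.5182, -0.263, 0.1956]
tool_rot: [0.029, -3.141, -0.001]
contact_force: [0.5, 0.2, -0.3]
opening: 0.0232
grip_force: 59.1
[ 0.51823866 -0.26299413  0.19555087] -178.95556010500027 [ 0.51418608  0.16914616 -0.32431201]
```

View pics/w4.png

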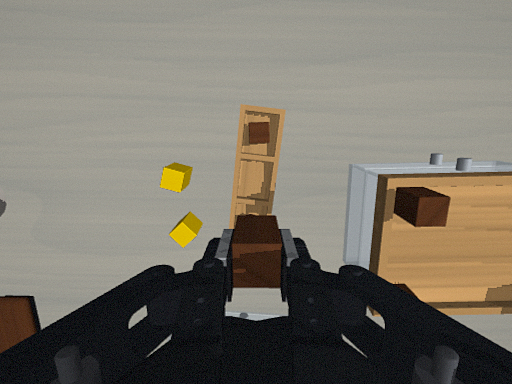

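The foot is held square at (257,250), and its pocket at (257,178) is empty. I'll carry it to just inside the pad corner, with the chest-yaw correction.

```bash
python3 -m handwheel '[{"tx":0,"ty":0,"tz":0,"roll":-0.022},{"tx":-1,"ty":34,"tz":0,"roll":0},{"tx":-1,"ty":34,"tz":0,"roll":0},{"tx":-1,"ty":34,"tz":0,"roll":0},{"tx":-1,"ty":34,"tz":0,"roll":0},{"tx":-1,"ty":34,"tz":0,"roll":0},{"tx":-1,"ty":34,"tz":0,"roll":0},{"tx":-1,"ty":34,"tz":0,"roll":0},{"tx":-2,"ty":36,"tz":0,"roll":0},{"tx":0,"ty":0,"tz":0,"roll":0},{"tx":0,"ty":0,"tz":0,"roll":0},{"tx":0,"ty":0,"tz":0,"roll":0}]'
python3 - <<'E'
from h import *
K,T=cam('wrist');o=ctrl.get_obs();im,d=optics.get_image('wrist');cv2.imwrite('pics/w5.png',im[:,:,::-1])
Rm=R.from_rotvec(o['tool_rot']).as_matrix();print(o['tool_pos'],np.degrees(np.arctan2(Rm[1,0],Rm[0,0])),o['contact_force'])
P=cloud(d,K,T);z=P[...,2];near=np.hypot(P[...,0]-.56,P[...,1]+.06)<.16
r=near&(z>.1065)&(z<.113);print(r.sum(),rect(P[r]))
# near strip top edges around corner
q=P[near&(z>.1065)&(z<.1125)&(P[...,0]<.54)&(P[...,1]>-.05)];print(np.nanmin(q,0),np.nanmax(q,0))
f=P[(z>.155)&(z<.19)&(np.hypot(P[...,0]-o['tool_pos'][0],P[...,1]-o['tool_pos'][1])<.03)];print(len(f),f.min(0),f.max(0))
E
```

```text
t: 7.02
tool_pos: [0.5162, 0.0106, 0.1949]
tool_rot: [0.064, -3.139, 0.0]
contact_force: [-0.6, 0.7, -0.0]
opening: 0.0233
grip_force: 59.2
[0.51615672 0.0105802  0.19485842] -177.64651633373677 [-0.5822793   0.67989915 -0.00924114]
3991 (array([561.3, -52.5]), array([140.3, 191. ]), 2.3)
[ 0.48763596 -0.04995459  0.10670966] [0.53998613 0.04189198 0.11212192]
223 [ 0.5032244  -0.00122363  0.18005099] [0.50516933 0.02255958 0.18999695]
```

View pics/w5.png

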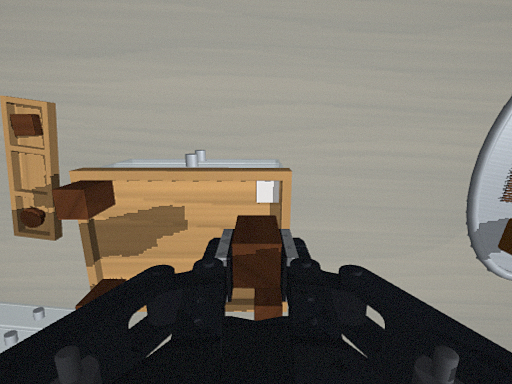

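The rim corner is at (290,170) with the pad at (267,191). The foot is held about 8–10 mm inward of home, and the chest estimate agrees to 1 mm. I'll lower to just above the pad.

```bash
python3 -m handwheel '[{"tx":0,"ty":0,"tz":20,"roll":0},{"tx":0,"ty":0,"tz":25,"roll":0},{"tx":0,"ty":0,"tz":15,"roll":0},{"tx":0,"ty":0,"tz":10,"roll":0},{"tx":0,"ty":0,"tz":5,"roll":0},{"tx":0,"ty":0,"tz":0,"roll":0},{"tx":0,"ty":0,"tz":0,"roll":0},{"tx":0,"ty":0,"tz":0,"roll":0},{"tx":0,"ty":0,"tz":0,"roll":0}]'; python3 -m handwheel '[{"tx":0,"ty":0,"tz":1,"roll":0},{"tx":0,"ty":0,"tz":0.5,"roll":0},{"tx":0,"ty":0,"tz":0,"roll":0},{"tx":0,"ty":0,"tz":0,"roll":0},{"tx":0,"ty":0,"tz":0,"roll":0}]'
```

```text
t: 7.82
tool_pos: [0.5176, 0.0106, 0.1224]
tool_rot: [-0.063, 3.139, -0.001]
contact_force: [-0.3, -0.1, -0.4]
opening: 0.0233
grip_force: 59.2
t: 8.23
tool_pos: [0.5167, 0.0109, 0.1195]
tool_rot: [-0.063, 3.141, -0.0]
contact_force: [0.6, -0.3, -0.9]
opening: 0.0229
grip_force: 59.2
```

```bash
for i in 1; do python3 -m handwheel '[{"tx":0,"ty":0,"tz":1,"roll":0},{"tx":0,"ty":0,"tz":0,"roll":0},{"tx":0,"ty":0,"tz":0,"roll":0},{"tx":0,"ty":0,"tz":0,"roll":0}]'; done; python3 -m handwheel '[{"tx":0,"ty":0,"tz":0.6,"roll":0},{"tx":0,"ty":0,"tz":0,"roll":0},{"tx":0,"ty":0,"tz":0,"roll":0},{"tx":0,"ty":0,"tz":0,"roll":0}]'
```

```text
t: 8.57
tool_pos: [0.5167, 0.0108, 0.1184]
tool_rot: [0.063, -3.141, -0.0]
contact_force: [0.3, -0.3, -0.7]
opening: 0.023
grip_force: 59.2
t: 8.9
tool_pos: [0.5167, 0.0108, 0.1179]
tool_rot: [0.063, -3.141, 0.0]
contact_force: [-0.3, -0.6, 0.7]
opening: 0.0232
grip_force: 59.2
```

```bash
python3 -m handwheel '[{"tx":2,"ty":2,"tz":0,"roll":0},{"tx":2,"ty":2,"tz":0,"roll":0},{"tx":2,"ty":2,"tz":0,"roll":0},{"tx":0.5,"ty":2,"tz":0,"roll":0},{"tx":0,"ty":0,"tz":0,"roll":0},{"tx":0,"ty":0,"tz":0,"roll":0},{"tx":0,"ty":0,"tz":0,"roll":0}]'; python3 -m handwheel '[{"tx":1,"ty":0,"tz":0,"roll":0},{"tx":0,"ty":0,"tz":0,"roll":0},{"tx":0,"ty":0,"tz":0,"roll":0}]';python3 -m handwheel '[{"tx":0,"ty":1,"tz":0,"roll":0},{"tx":0,"ty":0,"tz":0,"roll":0},{"tx":0,"ty":0,"tz":0,"roll":0}]'
```

```text
t: 9.48
tool_pos: [0.5099, 0.0186, 0.1179]
tool_rot: [-0.063, 3.141, -0.0]
contact_force: [0.2, -0.2, -0.5]
opening: 0.0227
grip_force: 59.2
t: 9.73
tool_pos: [0.5089, 0.0184, 0.1179]
tool_rot: [0.063, -3.141, 0.0]
contact_force: [-0.8, -0.0, -0.4]
opening: 0.0232
grip_force: 59.2
t: 9.98
tool_pos: [0.5088, 0.0195, 0.1179]
tool_rot: [0.063, -3.141, -0.0]
contact_force: [0.3, -0.4, -0.4]
opening: 0.0232
grip_force: 59.2
```

```bash
python3 -m handwheel '[{"tx":1,"ty":0,"tz":0,"roll":0},{"tx":0,"ty":0,"tz":0,"roll":0},{"tx":0,"ty":0,"tz":0,"roll":0}]';python3 -m handwheel '[{"tx":0,"ty":1,"tz":0,"roll":0},{"tx":0,"ty":0,"tz":0,"roll":0},{"tx":0,"ty":0,"tz":0,"roll":0}]';python3 -m handwheel '[{"tx":0,"ty":0,"tz":0.7,"roll":0},{"tx":0,"ty":0,"tz":0,"roll":0},{"tx":0,"ty":0,"tz":0,"roll":0}]'
```

```text
t: 10.23
tool_pos: [0.5084, 0.0195, 0.118]
tool_rot: [-0.063, 3.139, 0.0]
contact_force: [3.6, 0.3, -2.9]
opening: 0.0233
grip_force: 59.0
t: 10.48
tool_pos: [0.5083, 0.0202, 0.1182]
tool_rot: [-0.063, 3.14, -0.001]
contact_force: [2.7, -0.8, -1.8]
opening: 0.0229
grip_force: 59.0
t: 10.73
tool_pos: [0.5083, 0.0203, 0.1178]
tool_rot: [-0.063, 3.14, -0.001]
contact_force: [3.6, -0.9, 1.4]
opening: 0.0228
grip_force: 59.3
```

```bash
python3 -m handwheel '[{"tx":0,"ty":1,"tz":0,"roll":0},{"tx":0,"ty":0,"tz":0,"roll":0},{"tx":0,"ty":0,"tz":0,"roll":0}]';python3 -m handwheel '[{"tx":1,"ty":1,"tz":0.4,"roll":0},{"tx":0,"ty":0,"tz":0,"roll":0},{"tx":0,"ty":0,"tz":0,"roll":0}]'
```

```text
t: 10.98
tool_pos: [0.5083, 0.0203, 0.1178]
tool_rot: [-0.063, 3.14, -0.004]
contact_force: [3.8, -5.1, 3.1]
opening: 0.0231
grip_force: 59.6
t: 11.23
tool_pos: [0.5083, 0.0204, 0.1179]
tool_rot: [-0.063, 3.137, -0.008]
contact_force: [5.1, -7.7, 0.9]
opening: 0.023
grip_force: 59.5
```

```bash
python3 -m handwheel '[{"tx":1,"ty":0.3,"tz":0.8,"roll":0},{"tx":0.6,"ty":0,"tz":0,"roll":0},{"tx":0,"ty":0,"tz":0,"roll":0},{"tx":0,"ty":0,"tz":0,"roll":0},{"tx":0,"ty":0,"tz":0,"roll":0}]'
python3 - <<'E'
from h import *
K,T=cam('wrist');o=ctrl.get_obs();im,d=optics.get_image('wrist');P=cloud(d,K,T);z=P[...,2]
near=np.hypot(P[...,0]-.56,P[...,1]+.06)<.16
r=near&(z>.1065)&(z<.1125);print(rect(P[r]))
s,_=optics.get_image('scene');cv2.imwrite('pics/s2.png',cv2.resize(s[140:230,150:290],None,fx=5,fy=5,interpolation=2)[:,:,::-1])
print(o['contact_force'],o['tool_pos'])
E
```

```text
t: 11.65
tool_pos: [0.5082, 0.0204, 0.1179]
tool_rot: [-0.063, 3.133, -0.008]
contact_force: [8.9, -7.6, 0.5]
opening: 0.0231
grip_force: 59.3
(array([542.6, -53.4]), array([103.9, 191.2]), 2.4)
[ 8.90704445 -7.58575491  0.54091293] [0.50817572 0.02042083 0.1179266 ]
```

View pics/s2.png

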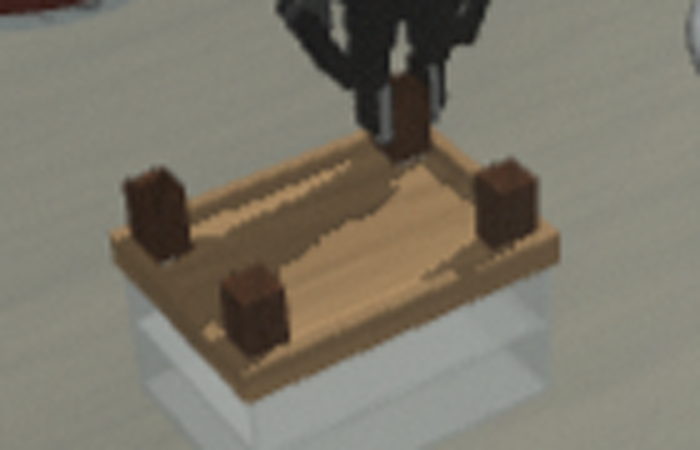

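The scene crop shows the held foot at (408,115), standing in the pad corner like the other three feet. TCP matches the pad centre, with ~9 N and ~8 N on the two strips. Pressing slightly more and holding.

```bash
python3 -m handwheel '[{"tx":0.5,"ty":0.5,"tz":0.6,"roll":0},{"tx":0,"ty":0,"tz":0,"roll":0},{"tx":0,"ty":0,"tz":0,"roll":0},{"tx":0,"ty":0,"tz":0,"roll":0},{"tx":0,"ty":0,"tz":0,"roll":0},{"tx":0,"ty":0,"tz":0,"roll":0},{"tx":0,"ty":0,"tz":0,"roll":0},{"tx":0,"ty":0,"tz":0,"roll":0},{"tx":0,"ty":0,"tz":0,"roll":0},{"tx":0,"ty":0,"tz":0,"roll":0},{"tx":0,"ty":0,"tz":0,"roll":0},{"tx":0,"ty":0,"tz":0,"roll":0}]'
for i in 1 2 3 4; do python3 -m handwheel '[{"tx":0,"ty":0,"tz":0,"roll":0},{"tx":0,"ty":0,"tz":0,"roll":0},{"tx":0,"ty":0,"tz":0,"roll":0},{"tx":0,"ty":0,"tz":0,"roll":0},{"tx":0,"ty":0,"tz":0,"roll":0},{"tx":0,"ty":0,"tz":0,"roll":0},{"tx":0,"ty":0,"tz":0,"roll":0},{"tx":0,"ty":0,"tz":0,"roll":0},{"tx":0,"ty":0,"tz":0,"roll":0},{"tx":0,"ty":0,"tz":0,"roll":0},{"tx":0,"ty":0,"tz":0,"roll":0},{"tx":0,"ty":0,"tz":0,"roll":0}]'; done
```

```text
t: 12.75
tool_pos: [0.5082, 0.0205, 0.1179]
tool_rot: [-0.063, 3.132, -0.01]
contact_force: [9.1, -8.1, 3.0]
opening: 0.0227
grip_force: 59.6
t: 13.75
tool_pos: [0.5082, 0.0205, 0.1179]
tool_rot: [-0.063, 3.132, -0.01]
contact_force: [9.1, -8.4, 1.6]
opening: 0.0228
grip_force: 59.6
t: 14.75
tool_pos: [0.5082, 0.0204, 0.1179]
tool_rot: [-0.063, 3.132, -0.01]
contact_force: [9.4, -9.7, 1.8]
opening: 0.0232
grip_force: 59.6
t: 15.75
tool_pos: [0.5082, 0.0205, 0.1179]
tool_rot: [-0.063, 3.132, -0.01]
contact_force: [9.2, -9.5, 2.1]
opening: 0.023
grip_force: 59.6
t: 16.75
tool_pos: [0.5082, 0.0205, 0.1179]
tool_rot: [-0.063, 3.132, -0.01]
contact_force: [8.7, -9.3, 1.9]
opening: 0.023
grip_force: 59.6
```

Steady and pressed on both strips for over 4 s; I'm handing in.

```bash
python3 -c "
from station import ctrl
print(ctrl.finish_job())"
```

```text
the job is handed in; nothing more can be done
None
```

The foot stands on the bare pad, still gripped at about 60 N and pressed against both rim strips with about 9 N each. It was held that way for over 4 s before I handed the job in at about 17 s; the hand-in gave no verdict.

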